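# Fit the handle to a printing stamp and pack it away

## Robot

A 7-joint arm with a two-finger parallel gripper is mounted at the origin on the work surface. World frame = base frame: x ahead of the robot, y to its left, z up, the work surface at z = 0. Lengths are in m, angles in degrees, forces in N, time in s.
With the tool pointing down it reaches from about 0.425 to 0.875 m from the base axis. Payload 4.7 kg.
Tool frame: the origin (TCP) lies at the very end of the fingers, on their centre line; the grasp point (between the pads) lies 19 mm behind it; z points along the fingers, y is the line along which they close (so a half turn about z gives the same grasp; the last joint's range is limited). The gripper opens to 87 mm and grips with 3 to 60 N. Pads are 19 mm wide; open, the fingers measure 117 mm over their backs; the gripper's body (75 mm by 190 mm) begins 51 mm behind the grasp point.
Start: joints at [-71.385, 18.392, -4.016, 83.108, 1.295, 78.541, -3.26], TCP at [0.199, 0.619, 0.223] pointing down, gripper open.
Joint ranges: [-163.93, 163.93], [-17.29, 119.83], [-79.2, 71.16], [3.27, 140.29], [-89.18, 269.18], [5.43, 117.66], [-154.24, 154.24]. Speed limits (degrees/s): [147.25, 147.25, 180, 180, 180, 180, 180].

## Interface

Orientations are given as [roll, pitch, yaw] about the fixed x, y, z axes, in that order (R = Rz(yaw) Ry(pitch) Rx(roll)).
In Python, from cell import telemetry, cams, env gives the robot as it stands.
- The arm moves only by the tool arm_command, never from a script. Its argument "series" is text: rows parted by semicolons, each of 5 numbers parted by spaces: the shift along the tool's x, y, z in mm, then the turn about the tool's z in rad, then the closure in counts, from 0 (fully open) to 255 (shut). A call has 1 to 20 rows; each row shifts and turns the commanded pose from where the row before left it, along the tool's axes as they then stand; what a row does not reach is not made up. A row lasts 1/12 s, in which the tool goes at most 41.7 mm and 7.16 degrees, less where a joint would pass 70% of its speed; a pose out of reach is approached as far as the arm can. A call is refused whole if a number of a shift passes 41.7 or a number of a turn 0.125, either way. A call with a gripper value outside its range is refused whole. The fingers move at their own pace and stop on an object; "squeeze" is the grip in N (left out, the last holds). Time passes only in rows, so rows that do not move let the fingers close. It gives the time, the measured TCP pose, the force, the opening and the grip force at its end, in the units of the state.
- telemetry.get_obs(): the state, without advancing time (a new reading comes with each control period).
- cams.read_camera(name): name is "scene" or "top" or "wrist"; returns the picture (400x640x3 uint8, blue, green, red); there is no depth.
- cams.calibration(name): a dict with "K" (3x3 intrinsics, pixels), "origin" and "rotation" of the camera in the world; the wrist camera has in their place "hand_eye" (4x4, takes a point from camera to tool coordinates, whose origin is the TCP and whose axes are the flange's). Camera axes: x right, y down, z forward; pixel columns grow to the right and rows downward; lengths in m; the calibration is good to about 2 mm. The wrist camera is an equidistant fisheye: a pixel r from the principal point sees the ray r / f radians off the axis. A picture is of the moment at which its call begins: read the wrist's pose just before it. calibration takes no time and is no camera call.
- env.sign_off(): hands the job in; it is judged then, once.
The state is a dict: "time_s": time; "qpos": joint angles; "joint_velocities": joint speeds; "effort": joint torques, N m; "tool_pos": TCP position; "tool_rot": TCP orientation; "force": force on the tool from outside, world axes, zero at the start; "wrist_torque": the same for the moment, N m; "grip_width": finger opening in m; "grasp_force": force on a finger pad.
Only numpy, scipy, OpenCV 4.12 (cv2) and the standard library are available. Lean on these libraries where they do the work, as an engineer would, in place of code of your own. Each camera call takes 0.05 s, during which the arm holds its last target. There are 200 camera calls.

## Task

Put the tapered shank of the yellow handle into the socket of the blue stamp head while the head lies in its sloping rack, and press or tap it fully home so that friction alone holds it. Then lift the stamp by its handle and set it down gently, upright, in the empty middle compartment of the orange kit box, without knocking over or pushing aside the jar and spare head in the box or the cup and paint pot beyond the rack, and let go.

Things in the scene. Friction and masses are not known exactly. Their poses are not given: they have to be found in the camera images.
- handle: Loose round handle, 143 mm long, 0.14 kg. Origin at the tip of its shank, z along its axis to the top end. Steel tapered shank z 0 to 45 mm (diameter 15 at the very tip, 17 at 3 mm, then evenly to 25); steel collar of diameter 48 from z 45 to 53 mm; yellow round grip of diameter 30 from z 53 to 143 mm. It starts upright in the wooden stand, shank down, collar resting on the stand's top.
- stand: Fixed wooden block 85 x 85 x 65 mm with one wide upright hole (diameter 31 mm, 55 deep) in the middle of its top, in which the handle starts. Origin at the centre of its underside. Kit box and stand swap sides from start to start.
- head: Loose blue stamp head, a cylinder of diameter 64 and height 58 mm with a black rubber foot, about 0.18 kg. Origin at the centre of its printing face (the underside), z along its axis out of the socket. It has a blind tapered socket in its top, 48 mm deep (see mouth). Starts in the rack, its axis leaning 30 degrees from vertical towards the rack's low side.
- mouth (a point): Centre of the mouth of the socket, on the head's axis in its top face (z = 58 mm in the head's frame); axes as the head's. Bare mouth 32 mm wide, lined with four cork-faced sprung pads. The shank goes in freely until the collar is about 10 mm from the top face (still loose: keep hold), then grips: the push rises from 2 N to 7 to 13 N. Home, it holds a pull of about 5 N.
- seat (a point): Where the tip of the shank lies when the handle is fully home, collar against the top face: on the head's axis at z = 13 mm in the head's frame. Axes as the head's.
- rack: Fixed grey rack, base 130 x 100 mm, with a square white tray (78 mm outside, 68 inside, walls 12 mm above its 5 mm thick floor) sloping 30 degrees, its low side towards the rack's +x (roughly away from the robot). Origin at the middle of the tray on the table; the middle of the tray's underside lies 42 mm above it. The head lies in the tray with 2 mm of play all round and is lifted out along the slope's normal (rack +x and up).
- kit_box: Fixed orange open box 250 (its x) x 90 (its y) x 50 mm high, 5 mm walls and floor, two walls across making three compartments in a row along x, each about 77 x 80 mm inside. The middle one is empty. Origin at the centre of its underside.
- slot (a point): Centre of the floor of the empty middle compartment, 5 mm above the table. Axes as the kit box's.
- ink_jar: Closed round jar, diameter 58, height 72 mm, standing in the end compartment at the kit box's +x. Origin at the centre of its underside.
- spare_head: Spare red stamp head, diameter 62, height 58 mm, standing in the end compartment at the kit box's -x. Origin at the centre of its underside.
- water_cup: Clear open cup, diameter 80, height 100 mm, standing beyond the rack. Origin at the centre of its underside.
- paint_pot: Green paint pot with a black cap, diameter 60, height 80 mm, standing beyond the rack. Origin at the centre of its underside. Bottles, a palette, a brush and a paper roll stand further off.
Mind the look-alikes: they are no part of the job. What is shaped like the rack but purple or red is not meant.

How it is judged (in metres and radians):
On the way, in this order (a step that is already met when the one before it is completed fails the run):
1. the shank is fully home in the head's socket while the head lies in the rack (distance between handle and seat below 0.003 m and angle between the z axis of handle and the z axis of head, either way round below 0.07 rad and distance of head from where it was at the start of the episode below 0.012 m), for 0.2 s.
2. the stamp is lifted clear of the rack by its handle, the shank still home (distance between handle and seat below 0.003 m and angle between the z axis of handle and the z axis of head, either way round below 0.07 rad and distance between head and rack above 0.085 m and contact force between the fingers and handle above 0.5 N and contact force between the fingers and head below 0.5 N), for 0.2 s.
At the end, for the whole second after the job is handed in: The head stands upright (within 4 degrees) on the floor of the middle compartment (within 13 mm of its centre and 4 mm of its floor), the shank fully home in it (tip within 3 mm of the seat, axes within 4 degrees), both at rest and released (distance between handle and seat below 0.003 m and angle between the z axis of handle and the z axis of head, either way round below 0.07 rad and horizontal distance between head and slot below 0.013 m and z of head in the frame of slot below 0.004 m and angle between head's own z axis and vertical below 0.07 rad and linear speed of each of head, handle below 0.02 m/s and angular speed of each of head, handle below 0.2 rad/s and contact force between the fingers and handle below 0.1 N); the robot touches nothing.
It fails at once if the ink jar or the spare head in the kit box is knocked over or moved more than 30 mm ((distance of ink_jar from where it was at the start of the episode above 0.03 m or angle between ink_jar's own z axis and vertical above 0.35 rad) or (distance of spare_head from where it was at the start of the episode above 0.03 m or angle between spare_head's own z axis and vertical above 0.35 rad)).
It fails at once if the water cup or the paint pot is knocked over or moved more than 30 mm ((distance of water_cup from where it was at the start of the episode above 0.03 m or angle between water_cup's own z axis and vertical above 0.35 rad) or (distance of paint_pot from where it was at the start of the episode above 0.03 m or angle between paint_pot's own z axis and vertical above 0.35 rad)).
It fails at once if the head is dropped or flung (faster than 0.6 m/s while not held by the handle) (linear speed of head above 0.6 m/s and contact force between the fingers and handle below 0.3 N).
It also fails if it takes over 58 s, if anything falls off the work surface, if the arm or the gripper's body presses on something with over 40 N, if the wrist force passes 120 N, or if a joint passes its speed limit or range.

## Working session

There is one attempt and no reset: what is moved stays moved. The work goes in short steps, Python scripts to look and compute and a tool call to move; the robot and the scene stay as the last step left them, time stands still between calls to the robot, and variables do not carry over. Pictures are saved under pics/ and viewed, at most 10 in all, crops included, and the job is handed in when it is done.

Besides the shell and the picture viewer there is one more tool, called after "Emit:" as name(argument=value, ...) on one line, values as JSON. arm_command: Moves the arm, as the interface text tells. Its arguments: {"type":"object","properties":{"series":{"type":"string"},"squeeze":{"type":"number"}},"required":["series"]}

```bash
ls; mkdir -p pics
python3 - <<'E'
from cell import telemetry, cams, env
import cv2,numpy as np
s=telemetry.get_obs(); print(s)
for n in("scene","top","wrist"):
    cv2.imwrite(f"pics/{n}0.png",cams.read_camera(n)); c=cams.calibration(n); print(n,{k:np.round(v,4).tolist() if not isinstance(v,str) else v for k,v in c.items()})
E
```

```text
pics
{'time_s': 0.0, 'qpos': array([-71.38648921,  18.43968782,  -4.01524178,  83.17734711,
         1.29380818,  78.53896285,  -3.2617531 ]), 'joint_velocities': array([-0.03621617,  0.06035041, -0.05413892,  0.01408232,  0.07965721,
       -0.00669472, -0.03217958]), 'effort': array([ 8.08609566e-04, -4.91279376e+01, -4.03440781e-01, -3.12542689e+01,
       -6.38661068e-02,  4.34962485e-02,  1.88042814e-04]), 'tool_pos': array([0.198635  , 0.61831359, 0.22143291]), 'tool_rot': array([-1.79889179e+02,  4.70792431e-03,  1.62194032e+02]), 'force': array([-0.32807216,  0.47974481, -0.62546592]), 'wrist_torque': array([-0.00440825,  0.00543069, -0.01105058]), 'grasp_force': 0.0, 'grip_width': 0.08716890776087646}
scene {'K': [[466.5121, 0.0, 317.7747], [0.0, 466.5121, 199.0994], [0.0, 0.0, 1.0]], 'origin': [1.2793, -0.4233, 1.0962], 'rotation': [-137.0645, -0.9868, 63.9331]}
top {'K': [[480.4743, 0.0, 317.2267], [0.0, 480.4743, 201.5381], [0.0, 0.0, 1.0]], 'origin': [0.2404, 0.0286, 1.5599], 'rotation': [-172.7589, -0.222, -90.7344]}
wrist {'K': [[309.7069, 0.0, 324.1703], [0.0, 309.7069, 199.5317], [0.0, 0.0, 1.0]], 'hand_eye': [[-0.0, -0.9541, -0.2996, 0.083], [1.0, 0.0, -0.0001, -0.0005], [0.0001, -0.2996, 0.9541, -0.1625], [0.0, 0.0, 0.0, 1.0]]}
```

View pics/scene0.png

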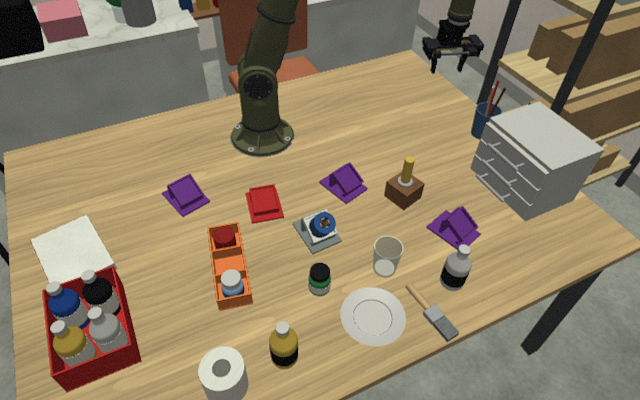

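View pics/top0.png

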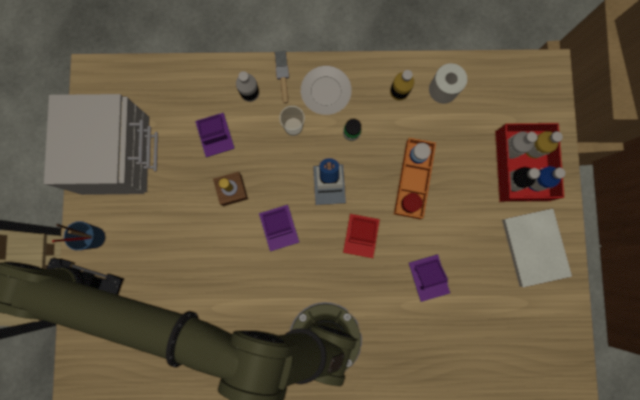

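The scene view shows the yellow handle at (407,170) in the stand (404,190), and the blue head at (323,224) in the grey/white rack. The kit box is at (230,265), the cup at (387,257) and the pot at (319,278). These could be taken for the rack: purple ones at (186,194), (344,182) and (455,226), and a red one at (265,202). The grey rack with the white tray and blue head is the right one. The top view agrees: rack (329,183), stand (230,188), box (415,178). I'll check this with close crops.

Run:
```python
import cv2
a=cv2.imread("pics/scene0.png")[145:315,200:430]; cv2.imwrite("pics/s1.png",cv2.resize(a,None,fx=3.4,fy=3.4,interpolation=cv2.INTER_CUBIC))
a=cv2.imread("pics/top0.png")[105:225,200:440]; cv2.imwrite("pics/t1.png",cv2.resize(cv2.convertScaleAbs(a,alpha=1.6),None,fx=3.3,fy=3.3,interpolation=cv2.INTER_CUBIC))
```

```text
(no output)
```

View pics/s1.png

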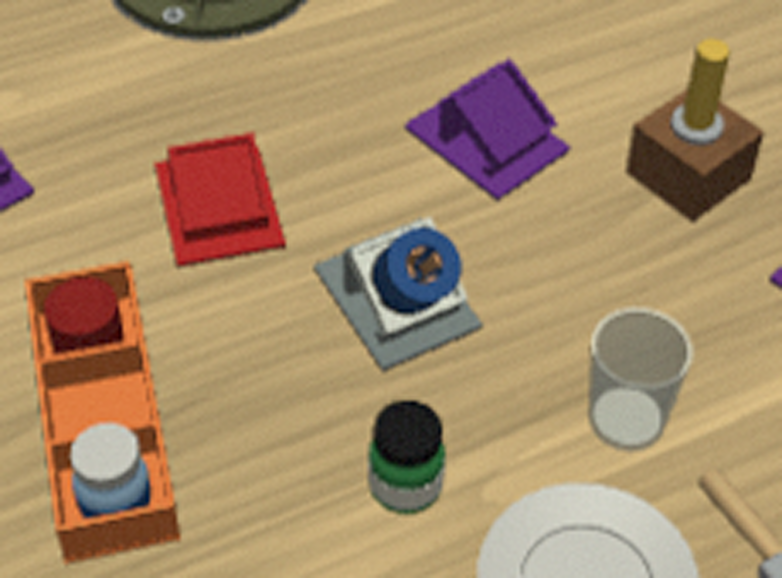

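View pics/t1.png

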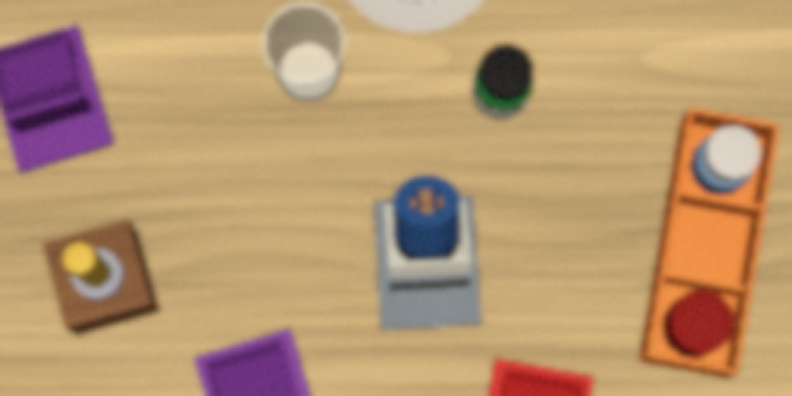

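The crops confirm it: the blue head with a cork-lined socket sits in the grey/white rack, with its mouth at s1 (425,265) and t1 (427,202). The handle top is at s1 (712,49) and t1 (79,257). The middle compartment is empty, with the jar at the far end.

```bash
cat > h.py <<'E'
from cell import telemetry, cams, env
import cv2,numpy as np
from scipy.spatial.transform import Rotation as R
C={n:cams.calibration(n) for n in("scene","top","wrist")}
def ray(n,p):
    c=C[n]; d=R.from_euler("xyz",c["rotation"],degrees=True).as_matrix()@np.linalg.solve(c["K"],[p[0],p[1],1]); return np.array(c["origin"]),d/np.linalg.norm(d)
def onz(n,p,z):
    o,d=ray(n,p); return o+d*(z-o[2])/d[2]
def tri(ps,pt):
    A=np.zeros((3,3));b=np.zeros(3);rs=[ray("scene",ps),ray("top",pt)]
    for o,d in rs: M=np.eye(3)-np.outer(d,d);A+=M;b+=M@o
    x=np.linalg.solve(A,b); return x,[np.linalg.norm(np.cross(x-o,d)) for o,d in rs]
S=lambda u,v:(200+(u+.5)/3.4-.5,145+(v+.5)/3.4-.5)
T=lambda u,v:(200+(u+.5)/3.3-.5,105+(v+.5)/3.3-.5)
def wrist(p,z,s):  # wrist pixel -> world at height z
    K=C["wrist"]["K"];x=np.array([(p[0]-K[0][2])/K[0][0],(p[1]-K[1][2])/K[1][1]]);r=np.linalg.norm(x)+1e-12
    d=np.r_[x/r*np.sin(r),np.cos(r)];H=np.array(C["wrist"]["hand_eye"]);Q=R.from_euler("xyz",s["tool_rot"],degrees=True).as_matrix()
    o=Q@H[:3,3]+s["tool_pos"];d=Q@H[:3,:3]@d; return o+d*(z-o[2])/d[2]
def proj(P,s):     # world -> wrist pixel
    H=np.array(C["wrist"]["hand_eye"]);Q=R.from_euler("xyz",s["tool_rot"],degrees=True).as_matrix()
    c=H[:3,:3].T@(Q.T@(np.array(P)-s["tool_pos"])-H[:3,3]);r=np.hypot(c[0],c[1]);t=np.arctan2(r,c[2]);K=C["wrist"]["K"]
    return np.array([K[0][2],K[1][2]])+K[0][0]*t*c[:2]/r
E
python3 - <<'E'
from h import *
np.set_printoptions(precision=4,suppress=True)
print("mouth",tri(S(425,265),T(427,202)))
print("htop",tri(S(712,49),T(79,257)),onz("top",T(79,257),.163),onz("scene",S(712,49),.163))
for p in [(380,326),(480,323),(376,203),(473,199)]: print("rack top",onz("top",T(*p),.004))
for p in [(315,267),(387,368),(481,324)]: print("rack sc",onz("scene",S(*p),.004))
for p in [(686,110),(777,124),(735,375),(641,360)]: print("box",onz("top",T(*p),.05))
for p in [(27,280),(131,265),(180,508),(60,530)]: print("box sc",onz("scene",S(*p),.05))
print("cup",onz("scene",S(641,345),.1),"pot",onz("scene",S(408,430),.08))
E
```

```text
mouth (array([ 0.5376, -0.0186,  0.0926]), [np.float64(0.0010251212275903825), np.float64(0.0010251212275904206)])
htop (array([0.4763, 0.2936, 0.1631]), [np.float64(0.002431580199154227), np.float64(0.00243158019915432)]) [0.4776 0.2958 0.163 ] [0.4755 0.2912 0.163 ]
rack top [0.4318 0.028  0.004 ]
rack top [ 0.4336 -0.0709  0.004 ]
rack top [0.5556 0.0305 0.004 ]
rack top [ 0.5585 -0.0665  0.004 ]
rack sc [ 0.4317 -0.0742  0.004 ]
rack sc [ 0.5599 -0.0643  0.004 ]
rack sc [0.5524 0.0302 0.004 ]
box [ 0.6351 -0.2735  0.05  ]
box [ 0.62   -0.3619  0.05  ]
box [ 0.3747 -0.3109  0.05  ]
box [ 0.3903 -0.2215  0.05  ]
box sc [ 0.3763 -0.3157  0.05  ]
box sc [ 0.3981 -0.2305  0.05  ]
box sc [ 0.6408 -0.2773  0.05  ]
box sc [ 0.6201 -0.3647  0.05  ]
cup [0.6886 0.0945 0.1   ] pot [ 0.6696 -0.1001  0.08  ]
```

Emit:
arm_command(series="-9 -29 0 0 0;-9 -29 0 0 0;-9 -29 0 0 0;-9 -29 0 0 0;-9 -29 0 0 0;-9 -29 0 0 0;-34 -6 0 0 0;-34 -6 0 0 0;-34 -6 0 0 0;-34 -6 0 0 0;-34 -6 0 0 0;-34 -6 0 0 0;-34 -6 0 0 0;-34 -6 0 0 0;-34 -6 0 0 0;0 0 0 -0.073 0;0 0 0 -0.073 0;0 0 0 -0.073 0;0 0 0 -0.073 0;0 0 0 -0.073 0")

```text
time_s: 1.82
tool_pos: [0.4717, 0.2915, 0.2222]
tool_rot: [-180.0, -0.0, -176.7]
force: [-1.0, 0.3, -0.6]
grip_width: 0.087
grasp_force: 0.0
```

Run:
```python
from h import *
s=telemetry.get_obs(); print(s["time_s"],s["tool_pos"],s["tool_rot"],s["qpos"].round(1))
im=cams.read_camera("wrist"); cv2.imwrite("pics/w1.png",im)
h=cv2.cvtColor(im,cv2.COLOR_BGR2HSV); m=cv2.inRange(h,(20,150,70),(34,255,255))
n,l,st,ce=cv2.connectedComponentsWithStats(m)
for i in np.argsort(-st[1:,4])[:3]+1: print(st[i],ce[i],wrist(ce[i],.163,s))
print(proj([.476,.293,.163],s),proj([.476,.293,.073],s))
```

```text
1.8167 [0.47171157 0.29149949 0.22219398] [-1.79981503e+02 -3.18602816e-02 -1.76699514e+02] [-47.9   6.7  14.6  97.5  -1.7  76.1  60.3]
[ 301  304  247   38 3004] [426.43375499 327.69207723] [0.5821721  0.39660208 0.163     ]
[ 310  178   38   60 1768] [327.79128959 209.41289593] [0.46583461 0.29352939 0.163     ]
[166 262  21  45 442] [173.82352941 283.52262443] [0.5476811  0.15587704 0.163     ]
[326.2924082  221.82882146] [325.80765994 190.19612456]
```

View pics/w1.png

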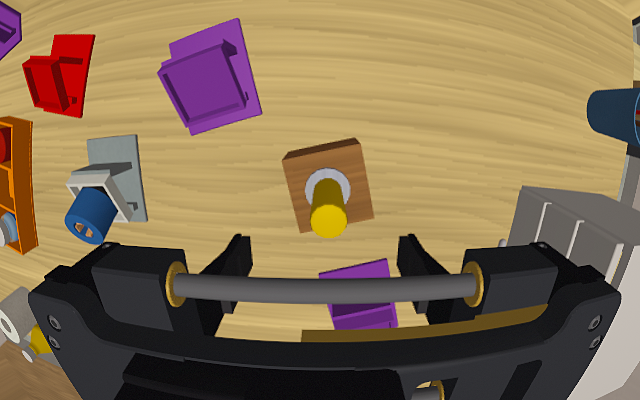

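The wrist view shows the handle top at (328,221) and the collar centre at (327,190), matching the estimate to about 2 mm. I'll lower around it and grip.

Emit:
arm_command(series="-4.4 2.3 0 0 0;0 0 20 0 0;0 0 20 0 0;0 0 20 0 0;0 0 20 0 0;0 0 20 0 0;0 0 11 0 0;0 0 0 0 0;0 0 0 0 255;0 0 0 0 255;0 0 0 0 255;0 0 0 0 255;0 0 0 0 255;0 0 0 0 255;0 0 0 0 255;0 0 0 0 255;0 0 0 0 255;0 0 0 0 255", squeeze=15)

```text
time_s: 3.37
tool_pos: [0.4761, 0.2943, 0.1116]
tool_rot: [180.0, 0.0, -176.9]
force: [-0.3, 0.8, -2.2]
grip_width: 0.0296
grasp_force: 15.0
```

Emit:
arm_command(series="0 0 -5 0 255;0 0 -5 0 255;0 0 -5 0 255;0 0 -5 0 255;0 0 -5 0 255;0 0 0 0 255;0 0 0 0 255", squeeze=15)

```text
time_s: 3.95
tool_pos: [0.4763, 0.2944, 0.1371]
tool_rot: [180.0, 0.0, -176.9]
force: [0.1, -0.0, -1.8]
grip_width: 0.0299
grasp_force: 15.0
```

Emit:
arm_command(series="0 0 0 0 255;0 0 0 0 255;-4.2 0 0 0 255;-4.2 0 0 0 255;-4.2 0 0 0 255;-4.2 0 0 0 255;-4.2 0 0 0 255;-3.9 0 0.6 0 255;-3.9 0 0.6 0 255;-3.9 0 0.6 0 255;-3.9 0 0.6 0 255;-3.8 0 1.3 0 255;-3.8 0 1.3 0 255;-3.8 0 1.3 0 255;-3.8 0 1.3 0 255;0 0 0 0 255", squeeze=6)

```text
time_s: 5.28
tool_pos: [0.5286, 0.2966, 0.1285]
tool_rot: [-180.0, 0.0, -176.9]
force: [-0.4, 1.1, -1.8]
grip_width: 0.0296
grasp_force: 6.0
```

Run:
```python
from h import *
s=telemetry.get_obs(); print(s["tool_pos"],s["tool_rot"],s["grip_width"],s["grasp_force"])
im=cams.read_camera("wrist"); sc=cams.read_camera("scene"); cv2.imwrite("pics/w2.png",im);cv2.imwrite("pics/sc2.png",sc)
a=cv2.resize(im[100:320,200:440],None,fx=1.65,fy=1.65); b=cv2.resize(sc[110:230,340:460],(363,363),interpolation=cv2.INTER_CUBIC)
cv2.imwrite("pics/m2.png",np.hstack([a,b[:a.shape[0]]]))
print(a.shape)
```

```text
[0.52859309 0.29662179 0.12854925] [-1.79964375e+02  1.71258022e-02 -1.76925642e+02] 0.029624692133495594 5.997456859331578
(363, 396, 3)
```

View pics/m2.png

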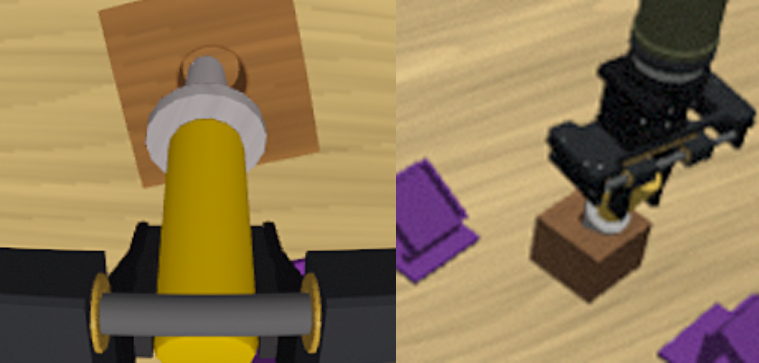

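The crop shows the handle pivoted in the grip, top leaning away from the robot. The collar is centred at crop (207,130) and the shank tip is in the hole at (207,56). Next I'll fit the tilt.

Run:
```python
from h import *
s=telemetry.get_obs(); Q=R.from_euler("xyz",s["tool_rot"],degrees=True).as_matrix()
P=s["tool_pos"]-.019*Q[:,2]; ex=-Q[:,0]; ez=np.array([0,0,1.])
c=lambda p:((p-[200,100])*1.65).round(0)
for th in (20,25,28,30,32,35):
  t=np.radians(th);a=ex*np.sin(t)+ez*np.cos(t);n=-(ex*np.cos(t)-ez*np.sin(t)) # n: toward robot side, up
  for g in (.110,):
    f=lambda z,r,ey=0:c(proj(P+(z-g)*a+r*n+ey*Q[:,1],s))
    print(th,"tip end robot side",f(0,.0075),"ctr",f(0,0),"collar bot edge",f(.045,.024),"top edge",f(.053,.024),"far edge top",f(.053,-.024),"sides",f(.053,0,.024),f(.053,0,-.024))
```

```text
20 tip end robot side [206.  89.] ctr [206. 102.] collar bot edge [206. 107.] top edge [206. 118.] far edge top [206. 212.] sides [265. 168.] [147. 168.]
25 tip end robot side [206.  72.] ctr [206.  85.] collar bot edge [206.  98.] top edge [206. 110.] far edge top [206. 200.] sides [266. 159.] [146. 159.]
28 tip end robot side [206.  62.] ctr [206.  75.] collar bot edge [206.  93.] top edge [206. 106.] far edge top [206. 194.] sides [266. 154.] [145. 154.]
30 tip end robot side [206.  56.] ctr [206.  69.] collar bot edge [206.  89.] top edge [206. 103.] far edge top [206. 189.] sides [267. 150.] [145. 150.]
32 tip end robot side [206.  49.] ctr [206.  62.] collar bot edge [206.  86.] top edge [206. 101.] far edge top [206. 185.] sides [267. 147.] [145. 146.]
35 tip end robot side [206.  40.] ctr [206.  53.] collar bot edge [206.  82.] top edge [206.  97.] far edge top [206. 178.] sides [268. 141.] [144. 141.]
```

Tilt is about 31° as wanted. I'll clamp, lift and carry to just above the mouth.

Emit:
arm_command(series="0 0 0 0 255;0 0 0 0 255;0 0 0 0 255;0 0 -10 0 255;0 0 -15 0 255;0 0 -15 0 255;0 0 -15 0 255;0 0 -15 0 255;0 0 -5 0 255", squeeze=45)

```text
time_s: 6.13
tool_pos: [0.5292, 0.2976, 0.2075]
tool_rot: [179.9, 0.2, -176.9]
force: [0.6, 0.6, -0.8]
grip_width: 0.0293
grasp_force: 45.0
```

Emit:
arm_command(series="-2 -9 0 0 255;-4 -18 0 0 255;-4.2 -20.5 0 0 255;-4.2 -20.5 0 0 255;-4.2 -20.5 0 0 255;-4.2 -20.5 0 0 255;-4.2 -20.5 0 0 255;-4.2 -20.5 0 0 255;-4.2 -20.5 0 0 255;-4.2 -20.5 0 0 255;-4.2 -20.5 0 0 255;-4.2 -20.5 0 0 255;-4.2 -20.5 0 0 255;-4.2 -20.5 0 0 255;-4.2 -20.5 0 0 255;-4 -18 0 0 255;-2 -5 0 0 255;0 0 0 0 255;0 0 0 0 255")

```text
time_s: 7.72
tool_pos: [0.611, -0.0147, 0.2033]
tool_rot: [179.9, -0.1, -176.9]
force: [-0.1, 0.3, -2.8]
grip_width: 0.0293
grasp_force: 45.0
```

Run:
```python
from h import *
s=telemetry.get_obs(); print(s["time_s"],s["tool_pos"],s["tool_rot"],s["force"],s["grip_width"],s["grasp_force"])
im=cams.read_camera("wrist"); sc=cams.read_camera("scene"); cv2.imwrite("pics/w3.png",im);cv2.imwrite("pics/sc3.png",sc)
a=cv2.resize(im[80:280,240:420],None,fx=3,fy=3,interpolation=cv2.INTER_CUBIC); 
cv2.imwrite("pics/m3.png",a)
print(proj([.5376,-.0186,.0926],s),a.shape)
```

```text
7.7167 [ 0.610999   -0.01472096  0.20332165] [ 1.79947650e+02 -6.63382561e-02 -1.76899080e+02] [-0.06880497  0.32917028 -2.75124554] 0.02931202976982362 44.998311046510935
[324.61189759 116.4219154 ] (600, 540, 3)
```

View pics/m3.png

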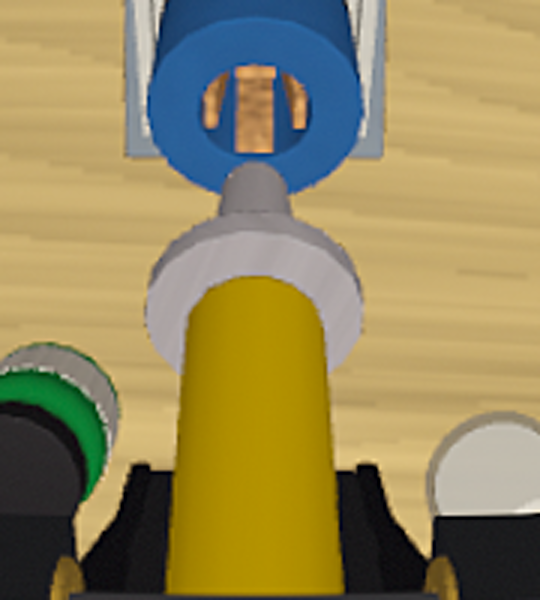

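The mouth is centred at crop (255,110), i.e. pixel (325,116.7), against a prediction of (324.6,116.4). The shank tip is at crop (255,163), in line with it. The handle plane matches the head's.

Run:
```python
from h import *
from scipy.optimize import least_squares
np.set_printoptions(precision=4,suppress=True)
s=telemetry.get_obs(); Q=R.from_euler("xyz",s["tool_rot"],degrees=True).as_matrix()
P=s["tool_pos"]-.019*Q[:,2]; ex=-Q[:,0]; ez=-Q[:,2]
def pts(v):
  t,g=v;a=ex*np.sin(t)+ez*np.cos(t);n=-(ex*np.cos(t)-ez*np.sin(t))
  f=lambda z,r:proj(P+(z-g)*a+r*n,s)[1]
  return np.array([f(0,.0075),f(.045,.024),f(.053,.024)]),P-g*a,a
obs=80+(np.array([162,215,231])+.5)/3-.5
r=least_squares(lambda v:pts(v)[0]-obs,[.52,.11],x_scale=[.01,.001])
for v in (r.x,[r.x[0],.110]):
  p,tip,a=pts(v);print(np.degrees(v[0]),v[1],p-obs,"tip",tip,a)
  M=np.array([.5376,-.0186,.0926]);ah=np.array([.4993,.026,.866])
  d=M+.03*ah-tip;print("shift to 30mm out, tool mm",1000*Q.T@d,"axis in tool",Q.T@ah)
```

```text
27.39893477551896 0.11720269638949442 [ 0.2197 -1.2091  0.9776] tip [ 0.5572 -0.0163  0.1185] [0.4602 0.025  0.8875]
shift to 30mm out, tool mm [ 4.7047 -1.2365 -0.0398] axis in tool [-0.4993 -0.0012 -0.8664]
27.39893477551896 0.11 [5.2569 5.539  8.1888] tip [ 0.5605 -0.0161  0.1249] [0.4602 0.025  0.8875]
shift to 30mm out, tool mm [ 8.0193 -1.2365  6.3549] axis in tool [-0.4993 -0.0012 -0.8664]
```

Emit:
arm_command(series="1.7 -1.2 -1 0 255;2.5 0 4.33 0 255;2.5 0 4.33 0 255;2.5 0 4.33 0 255;2.5 0 4.33 0 255;2.5 0 4.33 0 255;2.5 0 4.33 0 255;2.5 0 4.33 0 255;2.5 0 4.33 0 255;2.5 0 4.33 0 255;0 0 0 0 255")

```text
time_s: 8.73
tool_pos: [0.5863, -0.018, 0.1649]
tool_rot: [180.0, -0.1, -176.9]
force: [-1.4, 0.2, -2.2]
grip_width: 0.0294
grasp_force: 45.0
```

Run:
```python
from h import *
s=telemetry.get_obs(); print(s["time_s"],s["tool_pos"],s["tool_rot"],s["force"],s["wrist_torque"],s["grip_width"],s["grasp_force"])
im=cams.read_camera("wrist"); sc=cams.read_camera("scene"); cv2.imwrite("pics/w4.png",im);cv2.imwrite("pics/sc4.png",sc)
a=cv2.resize(im[60:260,245:405],(400,500),interpolation=cv2.INTER_CUBIC); b=cv2.resize(sc[150:275,270:370],(400,500),interpolation=cv2.INTER_CUBIC)
cv2.imwrite("pics/m4.png",np.hstack([a,b]))
```

```text
8.7333 [ 0.58633736 -0.01796062  0.16487176] [ 1.79992253e+02 -1.00668015e-01 -1.76902914e+02] [-1.35775471  0.24508882 -2.17874656] [ 0.03314418 -0.0232488   0.01037098] 0.029373274183024052 44.99861156567931
```

View pics/m4.png

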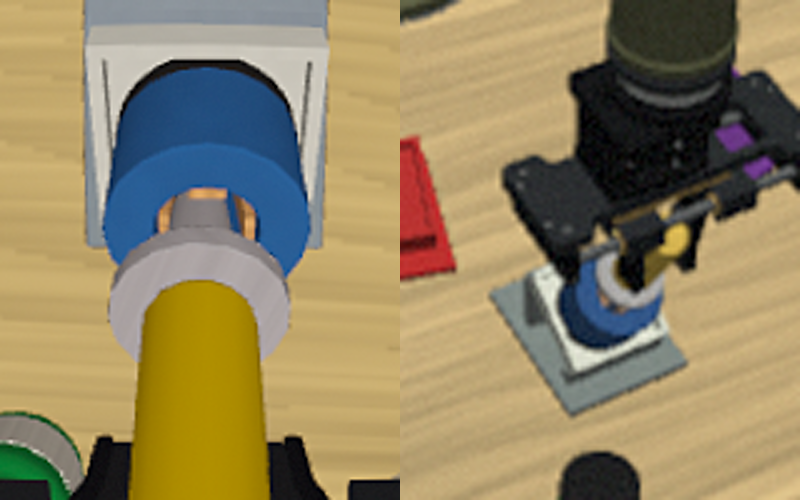

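The tip is inside the mouth, about 2 mm to image-left of centre (200 against 207). I'll correct that, loosen the grip so it self-aligns, and advance.

Emit:
arm_command(series="0 1.8 0 0 255;0 0 0 0 255;1.5 0 2.6 0 255;1.5 0 2.6 0 255;1.5 0 2.6 0 255;1.5 0 2.6 0 255;1.5 0 2.6 0 255;0 0 0 0 255;0 0 0 0 255", squeeze=10)

```text
time_s: 9.58
tool_pos: [0.5798, -0.0165, 0.1529]
tool_rot: [180.0, 0.0, -176.9]
force: [1.8, -0.1, -3.2]
grip_width: 0.0296
grasp_force: 10.0
```

```bash
cat > fit.py <<'E'
from h import *
# handle-vs-head gap: yellow/collar silhouette is viewed; print state along head axis
s=telemetry.get_obs(); Q=R.from_euler("xyz",s["tool_rot"],degrees=True).as_matrix()
P=s["tool_pos"]-.019*Q[:,2]; M=np.array([.5376,-.0186,.0926]);ah=np.array([.4993,.026,.866])
d=P-M; print(s["time_s"],"P along axis mm",1000*d@ah,"off (x-perp,y)",1000*(d-(d@ah)*ah)@[.866,0,-.5],1000*(d-(d@ah)*ah)[1],"F",s["force"].round(2),"tau",s["wrist_torque"].round(3),s["grip_width"])
print("axial F",s["force"]@ah)
E
python3 fit.py
```

```text
9.5833 P along axis mm 89.7702566962067 off (x-perp,y) -3.031372101860628 -0.24457556502172334 F [ 1.83 -0.12 -3.22] tau [ 0.015 -0.43  -0.002] 0.029633946613877343
axial F -1.8782729547248245
```

Emit:
arm_command(series="-1 0 0.6 0 255;-1 0 0.6 0 255;0 0 0 0 255;1 0 1.73 0 255;1 0 1.73 0 255;1 0 1.73 0 255;1 0 1.73 0 255;1 0 1.73 0 255;0 0 0 0 255;0 0 0 0 255")

```text
time_s: 10.42
tool_pos: [0.5771, -0.0164, 0.1434]
tool_rot: [180.0, 0.0, -176.9]
force: [-0.1, 0.9, 1.0]
grip_width: 0.0295
grasp_force: 10.0
```

```bash
python3 fit.py
```

```text
10.4167 P along axis mm 80.24357124927454 off (x-perp,y) -0.7030376083100456 0.1116424587993374 F [-0.09  0.88  1.05] tau [ 0.247 -0.091  0.003] 0.029490641048836013
axial F 0.8838743871877595
```

Emit:
arm_command(series="0 0 0 0 255;0 0 0 0 255;0 0 0 0 255;0.5 0 0.87 0 255;0.5 0 0.87 0 255;0.5 0 0.87 0 255;0.5 0 0.87 0 255;0.5 0 0.87 0 255;0.5 0 0.87 0 255;0 0 0 0 255", squeeze=60)

```text
time_s: 11.25
tool_pos: [0.5748, -0.0166, 0.1389]
tool_rot: [180.0, 0.2, -176.9]
force: [3.3, 1.6, 5.6]
grip_width: 0.0288
grasp_force: 60.0
```

```bash
python3 fit.py
```

```text
11.25 P along axis mm 75.13528275474826 off (x-perp,y) -0.39068963542973156 0.03704271077753854 F [3.3  1.58 5.65] tau [ 0.59  -0.294 -0.03 ] 0.028803252016792864
axial F 6.579929404867446
```

Emit:
arm_command(series="0.5 0 0.87 0 255;0.5 0 0.87 0 255;0.5 0 0.87 0 255;0.5 0 0.87 0 255;0 0 0 0 255;0 0 0 0 255")

```text
time_s: 11.75
tool_pos: [0.5735, -0.0167, 0.136]
tool_rot: [180.0, 0.2, -176.9]
force: [2.9, 2.2, 7.5]
grip_width: 0.0288
grasp_force: 60.0
```

```bash
python3 fit.py
```

```text
11.75 P along axis mm 71.97548133126325 off (x-perp,y) -0.1712697090930497 0.007612728354195906 F [2.9  2.24 7.47] tau [ 0.505 -0.293 -0.073] 0.028781247412301886
axial F 7.974494697271264
```

Emit:
arm_command(series="0.5 0 0.87 0 255;0.5 0 0.87 0 255;0.5 0 0.87 0 255;0 0 0 0 255;0 0 0 0 255")

```text
time_s: 12.17
tool_pos: [0.5736, -0.0167, 0.1355]
tool_rot: [180.0, 0.4, -176.9]
force: [3.7, 2.1, 15.7]
grip_width: 0.0288
grasp_force: 60.0
```

Emit:
arm_command(series="0.5 0 0.87 0 255;0.5 0 0.87 0 255;0 0 0 0 255;0 0 0 0 255")

```text
time_s: 12.5
tool_pos: [0.5738, -0.0167, 0.1354]
tool_rot: [179.9, 0.6, -176.9]
force: [3.2, 1.5, 22.4]
grip_width: 0.029
grasp_force: 59.9
```

```bash
python3 fit.py
```

```text
12.5 P along axis mm 71.49700646927506 off (x-perp,y) 0.2912456792693815 -0.019297999737323893 F [ 3.15  1.55 22.35] tau [ 0.57   0.328 -0.071] 0.028956404753729636
axial F 20.973946806449625
```

Emit:
arm_command(series="-0.5 0 -0.87 0 255;-0.5 0 -0.87 0 255;-0.5 0 -0.87 0 255;0 0 0 0 255;0 0 0 0 255")

```text
time_s: 12.92
tool_pos: [0.5735, -0.0167, 0.1355]
tool_rot: [180.0, 0.4, -176.9]
force: [4.1, 2.3, 12.1]
grip_width: 0.029
grasp_force: 60.0
```

```bash
python3 fit.py
python3 - <<'E'
from h import *
im=cams.read_camera("wrist"); cv2.imwrite("pics/w5.png",im)
cv2.imwrite("pics/m5.png",cv2.resize(im[60:210,245:405],None,fx=4,fy=4,interpolation=cv2.INTER_CUBIC)[:600])
E
```

```text
12.9167 P along axis mm 71.52253409104547 off (x-perp,y) 0.07360503688577529 -0.02079460457088487 F [ 4.09  2.32 12.07] tau [ 0.52  -0.131 -0.063] 0.029026222539399543
axial F 12.557892290768095
```

View pics/m5.png

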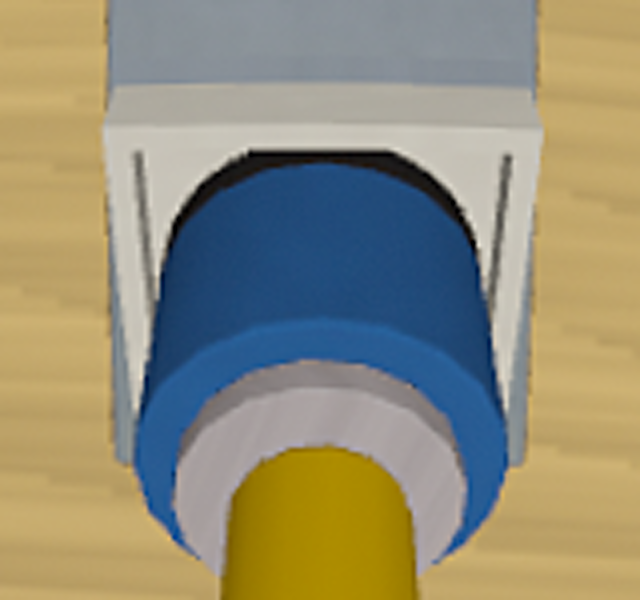

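The collar sits flush and centred on the blue top face, the head is still in the tray, and the force rose sharply at the end of travel, so it is home. I'll lift along the slope normal.

Emit:
arm_command(series="-0.5 0 -0.87 0 255;-0.5 0 -0.87 0 255;-1 0 -1.73 0 255;-1 0 -1.73 0 255;-1 0 -1.73 0 255;-1 0 -1.73 0 255;-1 0 -1.73 0 255;-1.5 0 -2.6 0 255;-1.5 0 -2.6 0 255;-1.5 0 -2.6 0 255;-1.5 0 -2.6 0 255;-1.5 0 -2.6 0 255;-2 0 -3.46 0 255;-2 0 -3.46 0 255;-2 0 -3.46 0 255;-2 0 -3.46 0 255;0 0 -5 0 255;0 0 -5 0 255;0 0 -5 0 255;0 0 0 0 255")

```text
time_s: 14.63
tool_pos: [0.593, -0.0159, 0.1864]
tool_rot: [180.0, 0.1, -176.9]
force: [0.6, -0.5, -4.2]
grip_width: 0.0291
grasp_force: 60.0
```

```bash
python3 fit.py;python3 - <<'E'
from h import *
for n in("wrist","top"): cv2.imwrite(f"pics/{n}6.png",cams.read_camera(n))
im=cv2.imread("pics/wrist6.png");s=telemetry.get_obs()
h=cv2.cvtColor(im,cv2.COLOR_BGR2HSV);m=cv2.inRange(h,(100,120,50),(118,255,255));n,l,st,ce=cv2.connectedComponentsWithStats(m)
for i in np.argsort(-st[1:,4])[:3]+1: print(st[i],ce[i])
E
```

```text
14.6333 P along axis mm 125.41803669638144 off (x-perp,y) -8.407546024241793 -0.5716260201430088 F [ 0.58 -0.53 -4.2 ] tau [ 0.011 -0.173  0.04 ] 0.029140547860247636
axial F -3.3643285063084853
[ 279  102   92   96 4414] [324.91187132 138.56116901]
[ 88 147  22  45 212] [103.33962264 159.08962264]
[ 97 192   2   1   2] [ 97.5 192. ]
```

Emit:
arm_command(series="0 0 -8 0 255;0 0 -8 0 255;0 0 -8 0 255;0 0 -8 0 255;0 0 -8 0 255;0 0 -5 0 255;0 0 0 0 255;0 0 0 0 255;0 0 0 0 255")

```text
time_s: 15.48
tool_pos: [0.592, -0.0158, 0.2295]
tool_rot: [180.0, -0.0, -176.9]
force: [-0.6, -0.4, -4.6]
grip_width: 0.0289
grasp_force: 60.0
```

Emit:
arm_command(series="0 0 0 0 255;0 0 0 0 255;0 0 0 0 255;0 0 0 0 255", squeeze=20)

```text
time_s: 15.82
tool_pos: [0.5922, -0.0158, 0.2297]
tool_rot: [180.0, -0.0, -176.9]
force: [0.6, 0.1, -3.8]
grip_width: 0.0294
grasp_force: 20.0
```

```bash
cat > tilt.py <<'E'
from h import *
# fit tilt of stamp in the tool xz plane from the blue silhouette's rows (known P, g)
from scipy.optimize import minimize_scalar
s=telemetry.get_obs(); im=cams.read_camera("wrist")
Q=R.from_euler("xyz",s["tool_rot"],degrees=True).as_matrix();P=s["tool_pos"]-.019*Q[:,2];ex=-Q[:,0];ez=-Q[:,2]
h=cv2.cvtColor(im,cv2.COLOR_BGR2HSV);m=cv2.inRange(h,(100,120,50),(118,255,255));m[:,:250]=0;m[:,400:]=0
r=np.where(m[:,315:335].any(1))[0]; top=r.min(); w=np.where(m.any(0))[0]
def row(t):
  t=np.radians(t);a=ex*np.sin(t)+ez*np.cos(t);n=-(ex*np.cos(t)-ez*np.sin(t))
  return min(proj(P+(z-.1165)*a+.032*n,s)[1] for z in(-.009,.045))
t=minimize_scalar(lambda t:(row(t)-top)**2,bounds=(-15,40),method="bounded").x
print(s["time_s"],s["tool_pos"],"F",s["force"].round(1),"blue top row",top,"cols",w.min(),w.max(),"tilt",t)
E
python3 tilt.py
```

```text
15.8167 [ 0.59215914 -0.01579562  0.22966851] F [ 0.6  0.1 -3.8] blue top row 103 cols 279 370 tilt 26.701937832612508
```

Emit:
arm_command(series="0 0 0 0 255;0 0 0 0 255;0 0 0 0 255;0 0 0 0 255;0 0 0 0 255;0 0 0 0 255", squeeze=10)

```text
time_s: 16.37
tool_pos: [0.5923, -0.0158, 0.23]
tool_rot: [180.0, 0.0, -176.9]
force: [0.1, -0.2, -4.1]
grip_width: 0.0298
grasp_force: 10.0
```

```bash
python3 tilt.py
```

```text
16.3667 [ 0.59229738 -0.01579185  0.22997325] F [ 0.1 -0.2 -4.1] blue top row 103 cols 279 371 tilt 26.701839960990828
```

The stamp hangs tilted about 27° and doesn't swing at 10 N. A tilted head is too wide for the compartment, so I'll bring it just above clear table between the rack and box, then let it swing and settle upright with a light grip.

Emit:
arm_command(series="0 0 0 0 255;2 -7 0 0 255;4 -14 0 0 255;4 -15 0 0 255;4 -15 0 0 255;4 -15 0 0 255;4 -15 0 0 255;4 -15 0 0 255;4 -15 0 0 255;4 -15 0 0 255;4 -12 0 0 255;2 -5 0 0 255;0 0 10 0 255;0 0 18 0 255;0 0 18 0 255;0 0 18 0 255;0 0 18 0 255;0 0 18 0 255;0 0 10 0 255;0 0 0 0 255", squeeze=30)

```text
time_s: 18.08
tool_pos: [0.5582, -0.1591, 0.1167]
tool_rot: [179.9, -0.3, -176.8]
force: [-0.5, 0.5, -4.5]
grip_width: 0.0293
grasp_force: 30.0
```

```bash
python3 tilt.py
```

```text
18.0833 [ 0.55819862 -0.15907797  0.11673036] F [-0.5  0.5 -4.5] blue top row 103 cols 279 370 tilt 26.703153942399812
```

Emit:
arm_command(series="0 0 1 0 255;0 0 0 0 255;0 0 0 0 255;0 0 0 0 255;0 0 0 0 255;0 0 0 0 255", squeeze=5)

```text
time_s: 18.63
tool_pos: [0.5603, -0.1608, 0.1193]
tool_rot: [180.0, 0.0, -176.9]
force: [0.3, 1.1, -4.1]
grip_width: 0.03
grasp_force: 5.0
```

```bash
python3 tilt.py
```

```text
18.6333 [ 0.56025891 -0.16083194  0.11930764] F [ 0.3  1.1 -4.1] blue top row 139 cols 282 367 tilt 10.671634911581581
```

Emit:
arm_command(series="0 0 0 0 255;0 0 0 0 255;0 0 0 0 255;0 0 0 0 255;0 0 0 0 255;0 0 0 0 255", squeeze=4)

```text
time_s: 19.18
tool_pos: [0.5601, -0.1608, 0.1189]
tool_rot: [180.0, 0.0, -176.9]
force: [0.3, 0.3, -4.2]
grip_width: 0.0298
grasp_force: 4.0
```

```bash
python3 tilt.py
```

```text
19.1833 [ 0.56010641 -0.16076464  0.11893089] F [ 0.3  0.3 -4.2] blue top row 139 cols 282 367 tilt 10.671771786173752
```

Emit:
arm_command(series="0 0 1 0 255;0 0 1 0 255;0 0 1 0 255;0 0 1 0 255;0 0 1 0 255;0 0 1 0 255;0 0 0 0 255", squeeze=4)

```text
time_s: 19.82
tool_pos: [0.56, -0.1608, 0.1127]
tool_rot: [180.0, -0.0, -176.9]
force: [-0.0, -0.3, -4.2]
grip_width: 0.03
grasp_force: 4.0
```

```bash
python3 tilt.py
```

```text
19.8167 [ 0.55998585 -0.16075961  0.11265819] F [-0.  -0.3 -4.2] blue top row 139 cols 282 367 tilt 10.671823224695169
```

Emit:
arm_command(series="0 0 1 0 255;0 0 1 0 255;0 0 1 0 255;0 0 1 0 255;0 0 1 0 255;0 0 0 0 255;0 0 0 0 255", squeeze=4)

```text
time_s: 20.45
tool_pos: [0.5613, -0.161, 0.1093]
tool_rot: [-180.0, 0.2, -176.9]
force: [-1.1, 0.7, 6.1]
grip_width: 0.0296
grasp_force: 4.0
```

```bash
python3 tilt.py
```

```text
20.45 [ 0.56133618 -0.16097397  0.10930727] F [-1.1  0.7  6.1] blue top row 137 cols 281 368 tilt 11.548407393621723
```

Run:
```python
from h import *
s=telemetry.get_obs();im=cams.read_camera("wrist");cv2.imwrite("pics/w7.png",im)
Q=R.from_euler("xyz",s["tool_rot"],degrees=True).as_matrix();P=s["tool_pos"]-.019*Q[:,2];ex=-Q[:,0];ez=-Q[:,2]
for g in(.1165,.112):
 for td in(-3,0,3,6,10,14):
  t=np.radians(td);a=ex*np.sin(t)+ez*np.cos(t);n=-(ex*np.cos(t)-ez*np.sin(t))
  f=lambda z,r:proj(P+(z-g)*a+r*n,s)[1].round(1)
  print(g,td,"foot",f(-.013,.032),"headtop",f(.045,.032),"collar bot/top",f(.045,.024),f(.053,.024),"grip base",f(.053,.015))
print([(r,im[r,325].tolist()) for r in range(128,200,2)])
```

```text
0.1165 -3 foot 169.8 headtop 182.3 collar bot/top 193.1 195.7 grip base 208.0
0.1165 0 foot 162.7 headtop 177.7 collar bot/top 188.5 191.5 grip base 203.8
0.1165 3 foot 155.6 headtop 173.2 collar bot/top 184.0 187.5 grip base 199.7
0.1165 6 foot 148.6 headtop 168.7 collar bot/top 179.5 183.5 grip base 195.7
0.1165 10 foot 139.2 headtop 163.0 collar bot/top 173.8 178.4 grip base 190.4
0.1165 14 foot 129.9 headtop 157.4 collar bot/top 168.1 173.4 grip base 185.3
0.112 -3 foot 170.6 headtop 183.5 collar bot/top 194.5 197.2 grip base 209.8
0.112 0 foot 163.6 headtop 179.2 collar bot/top 190.2 193.4 grip base 205.9
0.112 3 foot 156.7 headtop 174.9 collar bot/top 185.9 189.6 grip base 202.0
0.112 6 foot 149.8 headtop 170.7 collar bot/top 181.7 185.9 grip base 198.3
0.112 10 foot 140.7 headtop 165.3 collar bot/top 176.3 181.1 grip base 193.4
0.112 14 foot 131.6 headtop 160.1 collar bot/top 171.0 176.5 grip base 188.6
[(128, [107, 167, 194]), (130, [108, 169, 195]), (132, [116, 179, 206]), (134, [52, 82, 99]), (136, [35, 28, 25]), (138, [104, 63, 24]), (140, [101, 61, 28]), (142, [101, 62, 29]), (144, [102, 63, 31]), (146, [100, 61, 26]), (148, [103, 63, 28]), (150, [105, 63, 30]), (152, [102, 62, 27]), (154, [99, 60, 24]), (156, [137, 82, 34]), (158, [171, 107, 42]), (160, [166, 106, 43]), (162, [166, 106, 41]), (164, [166, 106, 42]), (166, [165, 105, 42]), (168, [166, 106, 43]), (170, [161, 104, 49]), (172, [105, 112, 125]), (174, [114, 114, 122]), (176, [169, 166, 170]), (178, [180, 181, 184]), (180, [178, 179, 182]), (182, [177, 177, 181]), (184, [176, 177, 180]), (186, [176, 175, 179]), (188, [178, 175, 179]), (190, [111, 139, 156]), (192, [0, 122, 152]), (194, [0, 123, 153]), (196, [0, 123, 153]), (198, [0, 123, 154])]
```

Tilt is still about 12°, with the foot's far edge on the table. I'll move back toward the robot with the light grip to rock it flat.

Emit:
arm_command(series="3 0 0 0 255;3 0 0.2 0 255;3 0 0.2 0 255;3 0 0.3 0 255;3 0 0.3 0 255;3 0 0.4 0 255;3 0 0.5 0 255;3 0 0.5 0 255;3 0 0.5 0 255;2 0 0.5 0 255;0 0 0 0 255;0 0 0 0 255", squeeze=4)

```text
time_s: 21.55
tool_pos: [0.5318, -0.1623, 0.1051]
tool_rot: [-180.0, 0.1, -176.9]
force: [1.3, -0.1, 4.3]
grip_width: 0.03
grasp_force: 4.0
```

```bash
cat > rows.py <<'E'
from h import *
s=telemetry.get_obs();im=cams.read_camera("wrist")
Q=R.from_euler("xyz",s["tool_rot"],degrees=True).as_matrix();P=s["tool_pos"]-.019*Q[:,2];ex=-Q[:,0];ez=-Q[:,2]
h=cv2.cvtColor(im,cv2.COLOR_BGR2HSV)[:,321:329].astype(float).mean(1); b=(h[:,0]>98)&(h[:,0]<120)&(h[:,1]>120);r=np.where(b[90:230])[0]+90
print(s["time_s"],s["tool_pos"],"F",s["force"].round(1),s["grip_width"])
from scipy.optimize import least_squares
# edges: foot(top of blue), collar bottom edge (end of blue), grip base (start of yellow)
y=np.where((h[:,0]>20)&(h[:,0]<36)&(h[:,1]>200)&(np.arange(400)>r.max()))[0].min()
obs=np.array([r.min()-3.,r.max()+1,y-1.])
def m(v):
  t,g=v;a=ex*np.sin(t)+ez*np.cos(t);n=-(ex*np.cos(t)-ez*np.sin(t));f=lambda z,r:proj(P+(z-g)*a+r*n,s)[1]
  return np.array([f(-.013,.032),f(.045,.024),f(.053,.015)])
q=least_squares(lambda v:m(v)-obs,[.1,.115],x_scale=[.01,.001]);print("obs",obs,"tilt",np.degrees(q.x[0]),"g",q.x[1],"res",q.fun.round(1))
E
python3 rows.py
```

```text
21.55 [ 0.53179109 -0.16232916  0.10510075] F [ 1.3 -0.1  4.3] 0.02999406731034195
obs [164. 192. 209.] tilt 0.5987215605341363 g 0.1045863706626469 res [-0.1  0.3 -0.3]
```

The fit says it is upright (0.6°). I'll clamp, lift and go over the middle compartment.

Emit:
arm_command(series="0 0 0 0 255;0 0 0 0 255;0 0 0 0 255;0 0 -3 0 255;0 0 -6 0 255;0 0 -10 0 255;0 0 -12 0 255;0 0 -12 0 255;0 0 -12 0 255;0 0 -12 0 255;0 0 -10 0 255;0 0 -6 0 255;0 0 0 0 255", squeeze=40)

```text
time_s: 22.68
tool_pos: [0.5321, -0.1626, 0.1895]
tool_rot: [-180.0, 0.2, -176.9]
force: [-0.3, 0.5, -4.5]
grip_width: 0.0293
grasp_force: 40.0
```

Emit:
arm_command(series="1 -4 0 0 255;3 -12 0 0 255;4 -16 0 0 255;4 -16 0 0 255;4 -16 0 0 255;4 -16 0 0 255;4 -16 0 0 255;4 -16 0 0 255;3 -12 0 0 255;1 -6 0 0 255;0 0 0 0 255;0 0 0 0 255;0 0 0 0 255")

```text
time_s: 23.77
tool_pos: [0.5066, -0.2925, 0.1871]
tool_rot: [179.9, -0.0, -176.8]
force: [0.0, 0.3, -3.7]
grip_width: 0.029
grasp_force: 40.0
```

```bash
python3 rows.py
python3 - <<'E'
from h import *
s=telemetry.get_obs();im=cams.read_camera("wrist");cv2.imwrite("pics/w8.png",im)
cv2.imwrite("pics/m8.png",cv2.resize(im[60:260,220:430],None,fx=3,fy=3,interpolation=cv2.INTER_CUBIC)[:600])
print("slot",proj([.507,-.2945,.005],s))
c=np.array([.507,-.2945]);u=np.array([np.cos(np.radians(-12)),np.sin(np.radians(-12))]);v=np.array([-u[1],u[0]])
for a,b in((-.0385,.045),(.0385,.045),(-.0385,-.045),(.0385,-.045)): print(((proj(np.r_[c+a*u+b*v,.05],s)-[220,60])*3).round())
E
```

```text
23.7667 [ 0.5065733  -0.29251016  0.18705039] F [ 0.   0.3 -3.7] 0.02904578099482608
obs [164. 192. 209.] tilt 0.5990562540474306 g 0.10459021455359849 res [-0.1  0.3 -0.3]
slot [322.54998238 178.8225231 ]
[469. 315.]
[402. 522.]
[204. 243.]
[153. 459.]
```

View pics/m8.png

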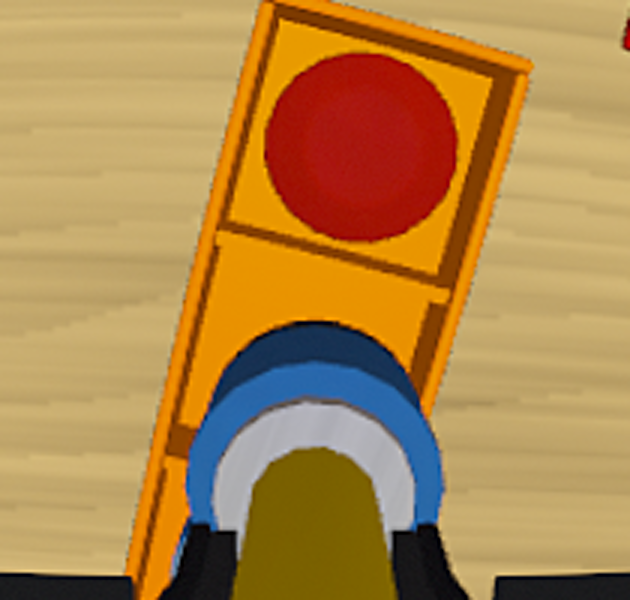

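The last view shows the head over the middle compartment, clear of the red spare. The near-end corners are at crop (262,2) and (532,65), and the divider ends at (210,236) and (460,296). I'll solve the box pose from those.

Run:
```python
from h import *
s=telemetry.get_obs();w=lambda u,v:wrist(np.array([220,60])+(np.array([u,v])+.5)/3-.5,.05,s)[:2]
A,B,Cc,D=w(265,1),w(532,66),w(210,236),w(460,298)
u=((Cc-A)+(D-B));u/=np.linalg.norm(u);print(A,B,Cc,D,"yaw",np.degrees(np.arctan2(u[1],u[0])),np.degrees(np.arctan2(*(A-B)[::-1]))-90, np.linalg.norm(A-B),np.linalg.norm(Cc-A))
print("centre from end",(A+B)/2+.125*u,"from divider",(Cc+D)/2+.041*u)
# red spare head top, z=.063 as check
im=cams.read_camera("wrist");h=cv2.cvtColor(im,cv2.COLOR_BGR2HSV);m=cv2.inRange(h,(170,150,50),(180,255,255))|cv2.inRange(h,(0,200,50),(5,255,255));m[:,:290]=0;m[160:]=0;m[:,400:]=0
p=np.argwhere(m).mean(0)[::-1];print("spare",p,wrist(p,.063,s))
Q=R.from_euler("xyz",s["tool_rot"],degrees=True).as_matrix();print(Q.T.round(3))
```

```text
[ 0.38029511 -0.31522002] [ 0.39472634 -0.22870647] [ 0.45733879 -0.32911667] [ 0.47304328 -0.24635611] yaw -11.477977171517773 -189.47025041038856 0.08770891923518978 0.07828694369329167
centre from end [ 0.51001088 -0.29683715] from divider [ 0.50537108 -0.29589503]
spare [340.08193548 108.56548387] [ 0.42578951 -0.28277461  0.063     ]
[[-0.998 -0.056  0.   ]
 [-0.056  0.998  0.001]
 [-0.     0.001 -1.   ]]
```

Emit:
arm_command(series="-0.8 -3.6 0 0 255;0 0 0 0 255;0 0 5 0 255;0 0 8 0 255;0 0 10 0 255;0 0 10 0 255;0 0 10 0 255;0 0 10 0 255;0 0 8 0 255;0 0 4 0 255;0 0 2 0 255;0 0 1 0 255;0 0 0 0 255;0 0 0 0 255")

```text
time_s: 25.08
tool_pos: [0.5076, -0.2977, 0.12]
tool_rot: [-180.0, 0.1, -176.9]
force: [0.6, 0.2, -4.0]
grip_width: 0.0294
grasp_force: 40.0
```

```bash
python3 rows.py
```

```text
25.0833 [ 0.50756225 -0.29770171  0.12004115] F [ 0.6  0.2 -4. ] 0.029441486985029748
obs [166. 192. 209.] tilt -0.590510297008939 g 0.1078432850377237 res [-0.1  0.6 -0.4]
```

Emit:
arm_command(series="0 0 1 0 255;0 0 1 0 255;0 0 1 0 255;0 0 1 0 255;0 0 1 0 255;0 0 1 0 255;0 0 1 0 255;0 0 0 0 255;0 0 0 0 255")

```text
time_s: 25.88
tool_pos: [0.5072, -0.2974, 0.1124]
tool_rot: [180.0, -0.0, -176.9]
force: [1.0, -0.1, -4.2]
grip_width: 0.0293
grasp_force: 40.0
```

Emit:
arm_command(series="0 0 0.7 0 255;0 0 0.7 0 255;0 0 0.7 0 255;0 0 0 0 255")

```text
time_s: 26.22
tool_pos: [0.5075, -0.2975, 0.1107]
tool_rot: [-180.0, 0.0, -176.9]
force: [-0.5, 0.8, -2.2]
grip_width: 0.0295
grasp_force: 40.0
```

Emit:
arm_command(series="0 0 0.6 0 255;0 0 0.6 0 255;0 0 0.6 0 255;0 0 0 0 255;0 0 0 0 255;0 0 0 0 255", squeeze=5)

```text
time_s: 26.72
tool_pos: [0.5086, -0.2976, 0.1098]
tool_rot: [-180.0, 0.2, -176.9]
force: [1.4, 1.5, 5.3]
grip_width: 0.0301
grasp_force: 5.0
```

```bash
python3 rows.py
```

```text
26.7167 [ 0.50855002 -0.29756081  0.10979628] F [1.4 1.5 5.3] 0.030129695794313377
obs [163. 191. 208.] tilt 0.9147576011534984 g 0.10589408443813286 res [-0.1  0.4 -0.3]
```

Emit:
arm_command(series="0 0 0 0 220;0 0 0 0 180;0 0 0 0 120;0 0 0 0 60;0 0 0 0 0;0 0 0 0 0;0 0 0 0 0;0 0 0 0 0;0 0 -3 0 0;0 0 -8 0 0;0 0 -15 0 0;0 0 -20 0 0;0 0 -20 0 0;0 0 -20 0 0;0 0 -10 0 0;0 0 0 0 0;0 0 0 0 0")

```text
time_s: 28.18
tool_pos: [0.5074, -0.2975, 0.2048]
tool_rot: [-180.0, 0.1, -176.9]
force: [-0.3, 1.0, -0.5]
grip_width: 0.0871
grasp_force: 0.0
```

Run:
```python
from h import *
s=telemetry.get_obs();print(s["time_s"],s["tool_pos"],s["force"].round(1),s["grip_width"])
im=cams.read_camera("wrist");cv2.imwrite("pics/w9.png",im);cv2.imwrite("pics/sc9.png",cams.read_camera("scene"))
h=cv2.cvtColor(im,cv2.COLOR_BGR2HSV);m=cv2.inRange(h,(20,150,120),(34,255,255));m[:150]=0;m[290:]=0;m[:,:270]=0;m[:,380:]=0
n,l,st,ce=cv2.connectedComponentsWithStats(m);i=1+np.argmax(st[1:,4]);print("yellow",st[i],ce[i])
c=np.array([.5085,-.2975])
for z,r,nm in((.161,.015,"grip top"),(.071,.024,"collar top"),(.063,.024,"collar bot"),(.063,.032,"head top"),(.005,.032,"foot")):
  e=np.array([proj([c[0]+r*np.cos(t),c[1]+r*np.sin(t),z],s) for t in np.linspace(0,6.28,60)]);print(nm,"rows",e[:,1].min().round(1),e[:,1].max().round(1),"cols",e[:,0].min().round(1),e[:,0].max().round(1))
u=int(round(proj([c[0],c[1],.063],s)[0]));hh=h[:,u-2:u+3].mean(1).round();im2=im[:,u-2:u+3].mean(1)
prev=None
for r in range(130,300):
  k="blue" if 98<hh[r,0]<120 and hh[r,1]>120 else "yel" if 20<hh[r,0]<36 and hh[r,1]>215 else "grey" if hh[r,1]<60 else "oth"
  if k!=prev: print(r,k,im2[r].round(),end="; ");prev=k
b=cv2.inRange(h,(98,120,40),(120,255,255));b[:,:270]=0;b[:,380:]=0;w=np.argwhere(b);print("\nblue rows",w[:,0].min(),w[:,0].max(),"cols",w[:,1].min(),w[:,1].max())
```

```text
28.1833 [ 0.50736234 -0.29748261  0.20484374] [-0.3  1.  -0.5] 0.08708511262629111
yellow [ 305  183   40   61 1563] [326.38643634 218.19129878]
grip top rows 205.6 244.1 cols 303.7 345.4
collar top rows 167.4 213.7 cols 300.4 348.6
collar bot rows 165.8 211.0 cols 301.0 348.0
head top rows 157.9 218.2 cols 293.2 355.8
foot rows 149.6 201.3 cols 297.9 351.1
130 oth [  5.  48. 162.]; 152 blue [69. 29.  1.]; 168 grey [83. 75. 81.]; 179 oth [ 91. 116. 131.]; 180 yel [  2.  92. 117.]; 243 oth [ 41. 163. 187.]; 244 grey [134. 128. 127.]; 273 oth [115. 133. 164.]; 280 grey [54. 51. 51.]; 
blue rows 152 279 cols 284 355
```

The prediction for an upright, fully home stamp at the slot matches the picture to about 2 px, and the gripper is open and clear. Handing in.

```bash
python3 -c "
from cell import env
print(env.sign_off())"
```

```text
the job is handed in; nothing more can be done
None
```

The handle is pressed fully home in the blue head. The stamp stands upright and released in the middle compartment of the kit box, and the job is handed in at about 28 s of the 58 s allowed; sign-off returned no verdict.

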